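# Open the handed bearing cap under the grease needle

## Robot

A 6-joint arm with a two-finger parallel gripper is mounted at the origin on the work surface. World frame = base frame: x ahead of the robot, y to its left, z up, the work surface at z = 0. Lengths are in m, angles in rad, forces in N, time in s.
With the tool pointing down it reaches from about 0.35 to 0.975 m from the base axis. Payload 17.4 kg.
Tool frame: the origin (TCP) lies at the very end of the fingers, on their centre line; the grasp point (between the pads) lies 19 mm behind it; z points along the fingers, y is the direction in which the jaws open and shut (so a half turn about z gives the same grasp; the last joint's range is limited). The gripper opens to 85 mm and grips with 20 to 120 N. Pads are 22 mm wide; open, the fingers measure 114 mm over their backs; the gripper's body (76 mm by 85 mm) begins 54 mm behind the grasp point. The pads swing forward as they close: fully open they stand 13 mm farther back than shut.
Start: joints at [-0.038, 0.116, 1.442, -0, 1.584, -0.038], TCP at [0.675, -0, 0.231] pointing down, gripper open.
Joint ranges: [-2.83, 2.83], [-0.83, 2.19], [0.07, 2.5], [-1.14, 4.28], [0.01, 3], [-2.97, 2.97]. Speed limits (rad/s): [1.89, 1.89, 2.22, 3.14, 3.14, 3.14].

## Interface

Orientations are given as [roll, pitch, yaw] about the fixed x, y, z axes, in that order (R = Rz(yaw) Ry(pitch) Rx(roll)).
In Python, from workcell import observe, optics, bot, models gives the robot as it stands. The module is installed in compiled form; this text tells all that it offers.
- The arm moves only by the tool step_arm, never from a script. Its argument "series" is a list of rows, each a list of 2 entries, a list of its own where there are three numbers: the shift along the world's x, y, z in m, then the turn, a rotation vector about the world's x, y, z in degrees. A call has 1 to 10 rows; each row shifts and turns the commanded pose from where the row before left it; what a row does not reach is not made up. A row lasts 1/8 s, in which the tool goes at most 62.5 mm and 10.7 degrees, less where a joint would pass 70% of its speed; a pose out of reach is approached as far as the arm can. A call is refused whole if a number of a shift passes 0.0625 or a number of a turn 10.7, either way. A call with a gripper value outside its range is refused whole. "jaw" is the closure, from -1 (fully open) to 1 (shut), set as the call begins (left out, the last holds). The fingers move at their own pace and stop on an object; "squeeze" is the grip in N (left out, the last holds). Time passes only in rows, so rows that do not move let the fingers close. It gives the time, the measured TCP pose, the force and the opening at its end, in the units of the state.
- observe(): the state, without advancing time (a new reading comes with each control period).
- optics.capture(name): name is "scene" or "side" or "wrist"; returns a dict with "color" (420x560x3 uint8, red, green, blue), "intrinsics" (3x3 intrinsics, pixels), "origin" and "rotation" of the camera in the world. Camera axes: x right, y up, looking along -z (the intrinsics and any distortion apply to the point x, -y, -z); pixel columns grow to the right and rows downward; lengths in m; the calibration is good to about 2 mm. A picture is of the moment at which its call begins. There is no depth.
- bot.hand_in(): hands the job in, once; it reports no verdict.
Trained networks look in the newest picture that a camera, given by its name, has taken for a name from the list of things; names that differ only in an ending like _2 or _b are one class to them, and where a whole thing is asked for, a point or a joint stands for the part that bears it (a point fixed in the world has none). Each returns a list of dicts, best first, with "confidence" (0 to 1); they miss things now and then, are a little off and sometimes report something else, mostly with a low value. They report only what shows in the picture. A call takes as long as a camera call. They do not tell look-alikes from the thing itself.
- models.search_frame(camera, query): "position" ([x, y, z] in m, in world coordinates, good to about 4 mm: the middle of the surface that is visible of it).
- models.trace(camera, query): "pixels" (420x560 bool, what is visible of it).
- models.spot_point(camera, query): "position" ([x, y, z] in m, in world coordinates, good to about 4 mm: a listed point, or the origin of a listed thing).
The state is a dict: "t": time; "qpos": joint angles; "joint_vel": joint speeds; "effort": joint torques, N m; "tcp_pos": TCP position; "ee_rot": TCP orientation; "wrist_force": force on the tool from outside, world axes, zero at the start; "moment": the same for the moment, N m; "gripper_width": finger opening in m.
Only numpy, scipy, OpenCV 4.12 (cv2) and the standard library are available. Lean on these libraries where they do the work, as an engineer would, in place of code of your own. Each camera call takes 0.05 s, during which the arm holds its last target.

## Task

Before the sorting belt runs again, its green bearing bracket needs grease. Slide the bracket along its slide until its grease port, the brass nipple in the red ring, sits right under the lubricator's needle tip; then, leaving it there, unscrew the yellow knurled cap from the bracket's bearing housing (its thread may be left- or right-handed and nothing on it tells which, so feel which way it comes loose) and lift it straight off. Finish while still holding the cap in the gripper, level, mouth down and steady, about 80 mm above its seat on the bearing so that the old grease can come out; do not put it down, and leave the lubricator, the waiting bearing with the same yellow cap and everything else on the bench alone.

Things in the scene. Friction and masses are not known exactly. Their poses are not given: they have to be found in the camera images.
- bed: Greasing slide: a fixed aluminium bed, 100 mm wide (its x) and 480 mm long (its y, from -205 to +275 mm), two steel rails on top. The bracket rides on it along the bed's own y axis. Origin on the table under the bed's middle line; z up. Its place and yaw differ every time.
- port (a point): Grease port of the bracket: top of the small brass nipple in the middle of a red ring 30 mm across, 41 mm above the table. It moves with the bracket and lies 120 mm along the bed's +y from the cap's axis. It must come under the needle tip.
- needle_tip (a point): Tip of the lubricator's fixed needle, pointing down, 52 mm above the table (11 mm above the port when this is under it), over the bed's middle line. It hangs from a level steel tube, 12 mm thick, at 85 mm height (needle holder up to 95 mm) that runs 110 mm along the bed's +y to a column. Its place along the bed differs.
- bracket (a joint): How far the green bracket has been slid along the bed's +y from where it stood, in m: 0 at the start, at most 0.132 (stop). Dry friction of about 5 N; it stays where it is left and cannot be lifted or turned. At the start the port lies 45 to 125 mm short of the needle, so it must go towards the bed's +y; it can overshoot by 5 mm or more.
- cap_seat (a point): Centre of the cap's seat on the bracket's bearing housing, 58 mm above the table, on the axle's axis; moves with the bracket. The bracket is a green plate, 58 mm wide, from 40 mm behind this point to 138 mm ahead of it along the bed's +y, its top 28 mm above the table; round this point stands a housing 60 mm square, its top 54 mm above the table.
- cap: Yellow knurled cap on the bracket: 46 mm across, 40 mm high, 40 to 85 g, grippable over its whole height, closed top up; origin at the centre of its underside (58 mm above the table when seated), z up along its axis. It starts screwed tight, left- or right-handed at random: a right-hand thread loosens counter-clockwise seen from above, a left-hand one clockwise.
- axle_end (a point): Top of the threaded axle end inside the cap, 22 mm above the seat; moves with the bracket, does not turn. Coarse quick thread: the right way the cap turns easily (under 0.1 N m), climbs 3 mm, is free after about 60 degrees (65 to 120 is good, it stops near 135), then lifts straight off. The wrong way it stops dead within about 10 degrees. Until unscrewed it cannot be pulled off (1 to 2 mm of play).
- spare: Bystander: the second bearing housing, waiting on a wooden block 84 mm square beyond the slide (+x side of the bed), fixed; origin on the table under its middle.
- spare_cap: Bystander: the yellow cap screwed on that second bearing, the same size, top 98 mm above the table; leave it alone.
- lubricator: The lubricator stand, fixed; origin on the table right under the needle tip, axes as the bed. Its column stands 130 mm along its +y: foot 70 x 60 mm, post and block up to 125 mm high, above it the amber grease reservoir, 60 mm across, up to 223 mm high.
- wrench: Bystander: steel spanner, 170 mm long, lying on the robot's side of the slide; origin under its middle.
- cartridge: Bystander: grey grease cartridge standing upright beyond the slide, 48 mm across, 168 mm high; origin at its underside.
- pump_bottle: Bystander: white pump bottle, 68 mm across, 182 mm high, on the left; origin at its underside.
- punnet: Bystander: clear punnet of blueberries, 130 x 105 x 55 mm, on the right; origin at its underside.
- glass_jar: Bystander: open glass jar with a few berries, 72 mm across, 85 mm high, near left; origin at its underside.
- parts_tray: Bystander: orange tray of nuts, 110 x 80 x 28 mm, near right; origin at its underside.
Not all that is in view belongs to the job. What is shaped like the cap but pink is not meant.

How it is judged:
On the way, in this order (a step that is already met when the one before it is completed fails the run):
1. the grease port is under the needle tip (within 6 mm) with the cap still on the bearing (horizontal distance between port and needle_tip below 0.006 m and height (world z) of cap below 0.07 m and horizontal distance between cap and cap_seat below 0.006 m), for 0.2 s.
2. the cap is unscrewed and lifted off the axle end, held by the gripper, the port still under the needle (horizontal distance between port and needle_tip below 0.006 m and height (world z) of cap above 0.085 m and contact force between the fingers and cap above 0.5 N), for 0.1 s.
At the end, for the whole second after the job is handed in: The grease port is under the needle tip (within 6 mm horizontally), and the gripper holds the cap 50 to 120 mm above its seat, within 30 mm of the bearing's axis, mouth down (tilted less than 0.3 rad), at rest, carried by the fingers alone; the waiting bearing's cap is untouched (horizontal distance between port and needle_tip below 0.006 m and height (world z) of cap between 0.108 and 0.178 m and horizontal distance between cap and cap_seat below 0.03 m and angle between cap's own z axis and vertical below 0.3 rad and contact force between the fingers and cap above 0.5 N and contact force between cap and bracket below 0.1 N and linear speed of cap below 0.03 m/s and distance of spare_cap from where it was at the start of the episode below 0.01 m); the arm keeps its last pose, push and grip.
It fails at once if a bystander is pushed more than 20 mm (distance of any of wrench, cartridge, pump_bottle, punnet, glass_jar, parts_tray from where it was at the start of the episode above 0.02 m).
It fails at once if the cap of the waiting bearing is moved more than 10 mm (distance of spare_cap from where it was at the start of the episode above 0.01 m).
It fails at once if the lubricator is struck (over 5 N) (contact force between lubricator and anything else above 5 N).
It also fails if it takes over 48 s, if anything falls off the work surface, if the arm or the gripper's body presses on something with over 40 N, if the wrist force passes 120 N, or if a joint passes its speed limit or range.

## Working session

There is one attempt and no reset: what is moved stays moved. The work goes in short steps, Python scripts to look and compute and a tool call to move; the robot and the scene stay as the last step left them, time stands still between calls to the robot, and variables do not carry over. Pictures are saved under pics/ and viewed, and the job is handed in when it is done.

Besides the shell and the picture viewer there is one more tool, called after ">>>" in YAML: its name, and indented under it one key for each argument. step_arm: Moves the arm, as the interface text tells. Its arguments: {"type":"object","properties":{"series":{"type":"array","items":{"type":"array"}},"jaw":{"type":"number"},"squeeze":{"type":"number"}},"required":["series"]}

```bash
mkdir -p pics; cat > h.py <<'E'
import numpy as np, cv2
from workcell import observe, optics, bot, models
def save(n,im,crop=None,s=1):
    if crop: im=im[crop[1]:crop[3],crop[0]:crop[2]]
    im=cv2.resize(im,None,fx=s,fy=s,interpolation=cv2.INTER_CUBIC)
    cv2.imwrite('pics/'+n+'.png',im[:,:,::-1])
def proj(c,p):
    q=np.array(c['rotation']).T@(np.array(p)-np.array(c['origin']))
    v=np.array(c['intrinsics'])@np.array([q[0],-q[1],-q[2]]); return v[:2]/v[2]
def unproj(c,uv,z):
    d=np.linalg.inv(np.array(c['intrinsics']))@np.array([uv[0],uv[1],1.]); d=np.array(c['rotation'])@np.array([d[0],-d[1],-d[2]])
    o=np.array(c['origin']); return o+d*(z-o[2])/d[2]
E
python3 - <<'E'
from h import *
print(observe())
for n in ['scene','side','wrist']:
    c=optics.capture(n); save(n+'0',c['color']); print(n,c['origin'],c['rotation'],c['intrinsics'],[k for k in c])
    for q in ['port','needle_tip','cap_seat','cap','bed','lubricator','spare_cap','axle_end']:
        try: print(q,[(np.round(d['position'],4),round(d['confidence'],2),np.round(proj(c,d['position']))) for d in models.spot_point(n,q)][:3])
        except Exception as e: print(q,e)
E
```

```text
{'t': 0.0, 'qpos': array([-3.77804632e-02,  1.16507537e-01,  1.44226399e+00, -5.00540077e-06,
        1.58398306e+00, -3.77832597e-02]), 'joint_vel': array([-6.60915518e-04,  1.14779134e-04, -1.56185429e-03,  1.17746021e-03,
       -1.17080721e-03, -3.78133910e-05]), 'effort': array([-3.01628024e-03, -7.32023120e+01, -6.32483125e+01, -3.67824050e-04,
        6.55109907e-03, -4.52531231e-05]), 'tcp_pos': array([6.74816679e-01, 9.73493244e-06, 2.30548424e-01]), 'ee_rot': array([-3.14043135e+00, -3.88899846e-05,  1.57079904e+00]), 'wrist_force': array([-0.28772134,  0.45080858,  0.14724979]), 'moment': array([0.03251491, 0.00140702, 0.01667709]), 'gripper_width': 0.08554641775715456}
scene [ 1.46655738 -0.19197116  0.92015577] [ 0.87676048 -0.00946251  1.30639818] [[396.7978274    0.         278.46781858]
 [  0.         396.7978274  205.10571533]
 [  0.           0.           1.        ]] ['color', 'intrinsics', 'origin', 'rotation']
port invalid index to scalar variable.
needle_tip invalid index to scalar variable.
cap_seat invalid index to scalar variable.
cap invalid index to scalar 
[... 500 characters left out ...]
 scalar variable.
cap_seat invalid index to scalar variable.
cap invalid index to scalar variable.
bed invalid index to scalar variable.
lubricator []
spare_cap invalid index to scalar variable.
axle_end invalid index to scalar variable.
wrist [0.67535568 0.07283019 0.37375372] [-0.28641175 -0.00041041  0.00044353] [[292.59928136   0.         280.16696207]
 [  0.         292.59928136 211.49986351]
 [  0.           0.           1.        ]] ['color', 'intrinsics', 'origin', 'rotation']
port invalid index to scalar variable.
needle_tip invalid index to scalar variable.
cap_seat []
cap invalid index to scalar variable.
bed []
lubricator []
spare_cap invalid index to scalar variable.
axle_end []
```

```bash
cat > h.py <<'E'
import numpy as np, cv2
from scipy.spatial.transform import Rotation as R
from workcell import observe, optics, bot, models
def save(n,im,crop=None,s=1):
    if crop: im=im[crop[1]:crop[3],crop[0]:crop[2]]
    im=cv2.resize(im,None,fx=s,fy=s,interpolation=cv2.INTER_CUBIC)
    cv2.imwrite('pics/'+n+'.png',im[:,:,::-1])
def M(c): return R.from_euler('xyz',c['rotation']).as_matrix()
def proj(c,p):
    q=M(c).T@(np.array(p)-np.array(c['origin']))
    v=np.array(c['intrinsics'])@np.array([q[0],-q[1],-q[2]]); return v[:2]/v[2]
def unproj(c,uv,z):
    d=np.linalg.inv(np.array(c['intrinsics']))@np.array([uv[0],uv[1],1.]); d=M(c)@np.array([d[0],-d[1],-d[2]])
    o=np.array(c['origin']); return o+d*(z-o[2])/d[2]
E
python3 - <<'E'
from h import *
for n in ['scene','side','wrist']:
    c=optics.capture(n); save(n+'0',c['color'])
    for q in ['port','needle_tip','cap_seat','cap','bed','lubricator','spare_cap','axle_end']:
        print(n,q,[(np.round(d['position'],4),round(d['confidence'],2),np.round(proj(c,d['position']))) for d in models.spot_point(n,q)][:3])
E
```

```text
scene port [(array([ 5.277e-01, -1.000e-04,  4.510e-02]), 0.68, array([257., 224.]))]
scene needle_tip [(array([0.5265, 0.065 , 0.0501]), 0.64, array([277., 219.]))]
scene cap_seat [(array([ 0.5278, -0.1239,  0.0568]), 0.77, array([219., 228.])), (array([ 0.5204, -0.124 ,  0.0555]), 0.6, array([219., 226.]))]
scene cap [(array([ 0.4074, -0.1222, -0.0048]), 0.71, array([216., 218.])), (array([ 0.7139, -0.1022,  0.0572]), 0.64, array([237., 269.])), (array([ 0.5235, -0.1241,  0.0605]), 0.54, array([219., 226.]))]
scene bed [(array([ 0.5203, -0.022 , -0.0007]), 0.75, array([251., 233.])), (array([0.5257, 0.0635, 0.0523]), 0.73, array([276., 218.])), (array([ 0.5973, -0.371 , -0.0034]), 0.41, array([143., 271.]))]
scene lubricator []
scene spare_cap [(array([ 0.7141, -0.1031,  0.062 ]), 0.74, array([236., 268.])), (array([ 7.146e-01, -1.033e-01,  5.000e-04]), 0.24, array([238., 283.]))]
scene axle_end [(array([ 0.5287, -0.1211,  0.0795]), 0.78, array([220., 222.])), (array([ 0.5216, -0.1217,  0.0586]), 0.58, array([220., 226.]))]
side port [(array([ 0.5243, -0.005 ,  0.039 ]), 0.75, arra
[... 640 characters left out ...]
ray([ 0.5262, -0.1204,  0.0804]), 0.7, array([288., 272.])), (array([ 0.6814,  0.0937, -0.0043]), 0.7, array([339., 232.])), (array([ 0.4504,  0.5051, -0.0056]), 0.36, array([250., 155.]))]
wrist port [(array([ 0.5207, -0.0014,  0.0414]), 0.78, array([147., 192.]))]
wrist needle_tip [(array([0.5243, 0.0639, 0.0559]), 0.57, array([136., 134.]))]
wrist cap_seat []
wrist cap [(array([ 0.5236, -0.1279,  0.0604]), 0.78, array([156., 297.])), (array([ 0.4058, -0.1246, -0.0021]), 0.64, array([ 90., 270.])), (array([0.5245, 0.0651, 0.0532]), 0.44, array([137., 133.]))]
wrist bed []
wrist lubricator []
wrist spare_cap [(array([ 0.7118, -0.0992,  0.055 ]), 0.96, array([310., 273.]))]
wrist axle_end []
```

View pics/scene0.png

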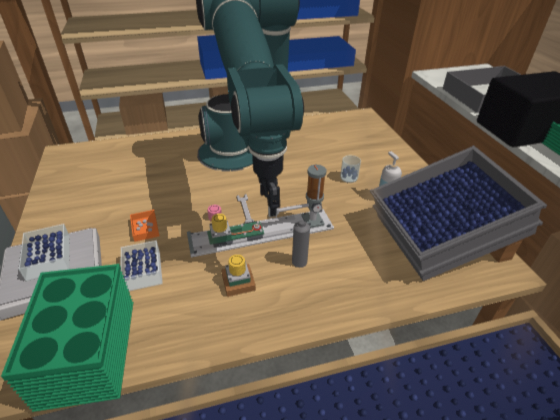

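View pics/side0.png

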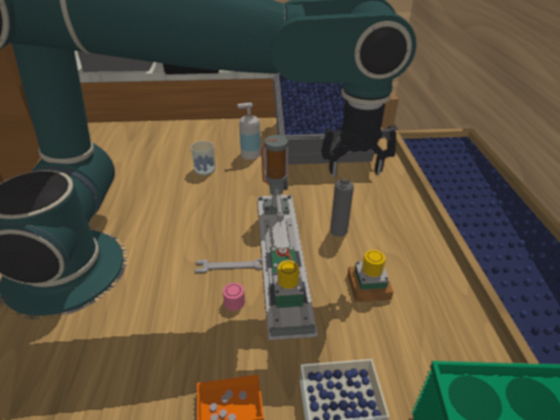

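View pics/wrist0.png

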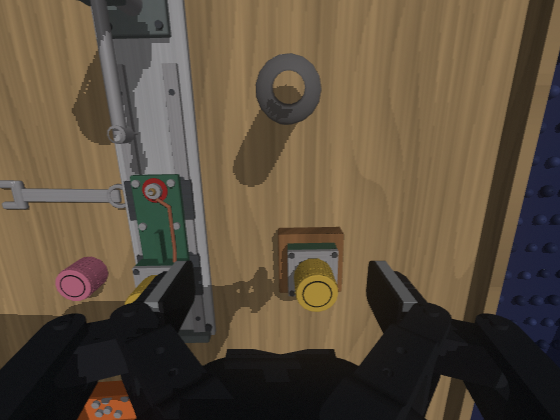

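>>> step_arm:
  series:
    - [[-0.03,-0.025,0],[0,0,0]]
    - [[-0.03,-0.025,0],[0,0,0]]
    - [[-0.03,-0.025,0],[0,0,0]]
    - [[-0.03,-0.025,0],[0,0,0]]
    - [[-0.03,-0.025,0],[0,0,0]]
    - [[0,0,0],[0,0,0]]
  jaw: -1

```text
t: 3.45
tcp_pos: [0.5238, -0.1263, 0.2319]
ee_rot: [3.141, 0.001, 1.569]
wrist_force: [-0.4, -0.2, 0.1]
gripper_width: 0.0855
```

```bash
python3 - <<'E'
from h import *
s=observe();print(s['t'],s['tcp_pos'],s['ee_rot'])
c=optics.capture('wrist'); save('wrist1',c['color'],None,1.4); print(c['origin'],c['rotation'])
for q in ['port','needle_tip','cap_seat','cap','bed','lubricator']:
    print(q,[(np.round(d['position'],4),round(d['confidence'],2),np.round(proj(c,d['position']))) for d in models.spot_point('wrist',q)][:3])
hsv=cv2.cvtColor(c['color'],cv2.COLOR_RGB2HSV)
m=((hsv[...,0]<8)|(hsv[...,0]>172))&(hsv[...,1]>140)&(hsv[...,2]>90)
n,l,st,ce=cv2.connectedComponentsWithStats(m.astype('uint8'))
for i in range(1,n):
    if st[i,4]>30: print(st[i],ce[i],unproj(c,ce[i],.03))
E
```

```text
3.45 [ 0.52376532 -0.12626704  0.23188934] [3.14061804e+00 5.43605589e-04 1.56869436e+00]
[ 0.5241312  -0.05333269  0.37428843] [-0.28694266 -0.00136833 -0.00162065]
port []
needle_tip []
cap_seat [(array([ 5.975e-01, -3.724e-01,  1.000e-04]), 0.36, array([328., 342.]))]
cap [(array([ 0.4081, -0.1219, -0.0006]), 0.81, array([190., 181.])), (array([ 0.5236, -0.1286,  0.0594]), 0.73, array([279., 196.]))]
bed []
lubricator [(array([ 0.5201, -0.005 ,  0.0402]), 0.49, array([276.,  77.]))]
[266  61  28  30 286] [280.09440559  73.26223776] [5.24611025e-01 2.58489427e-04 3.00000000e-02]
```

View pics/wrist1.png

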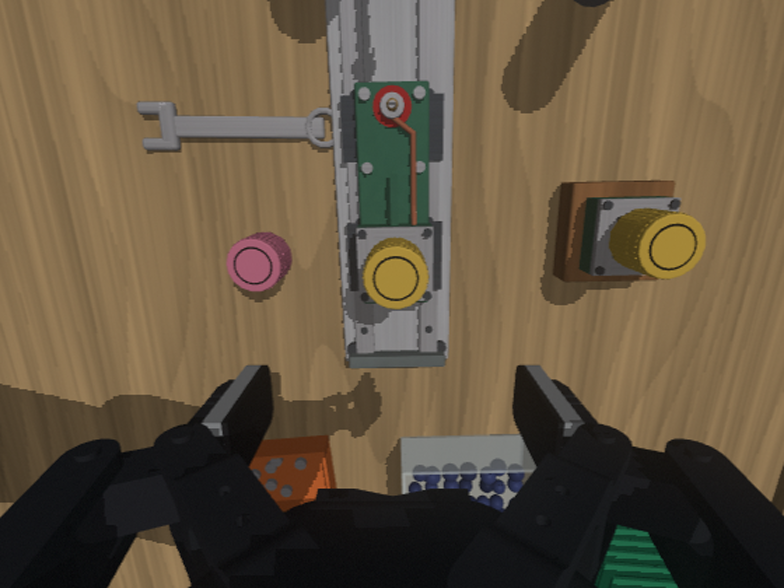

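```bash
python3 - <<'E'
from h import *
c=optics.capture('wrist')
print('port',unproj(c,(280,73.6),.041),'captop',unproj(c,(282.9,197.9),.098))
for n in ['scene','side']:
    k=optics.capture(n); 
    p=proj(k,[.524,.064,.052]).astype(int); print(n,p,k['origin'])
    x,y=p; save('ndl_'+n,k['color'],(x-60,y-45,x+60,y+45),6)
    print(n,proj(k,[.5245,.0003,.041])-p+[60,45])
save('capcrop',c['color'],(220,40,340,270),2.5)
# bed yaw: left / right edges at z?
E
```

```text
port [ 5.25529452e-01 -4.60893659e-05  4.10000000e-02] captop [ 0.52850163 -0.11908789  0.098     ]
scene [276 218] [ 1.46655738 -0.19197116  0.92015577]
scene [41.4262901  50.89260423]
side [280 225] [ 0.46158873 -0.73122082  0.73502697]
side [63.01574482 66.66180932]
```

View pics/ndl_scene.png

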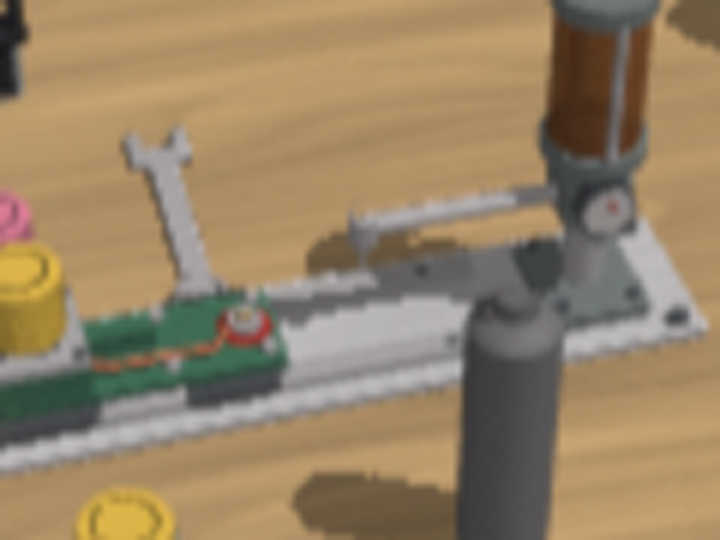

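View pics/ndl_side.png

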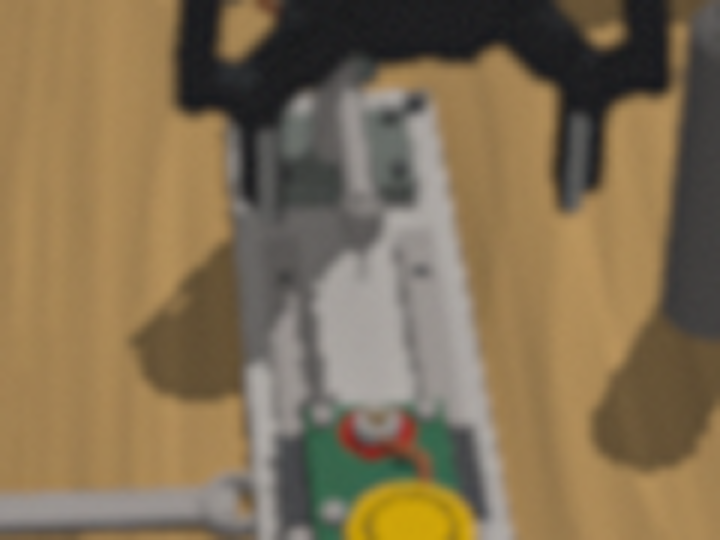

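View pics/capcrop.png

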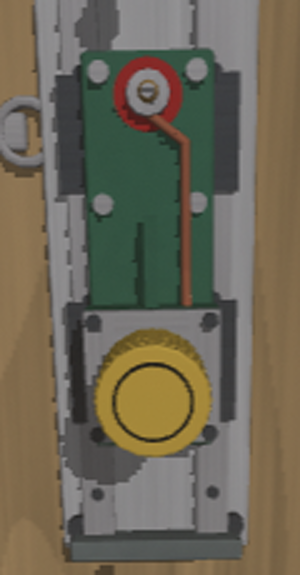

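```bash
python3 - <<'E'
from h import *
from scipy.optimize import least_squares
C={n:optics.capture(n) for n in ['scene','side']}
T={'scene':(276.2,216.6),'side':(280.4,225.8)}
P={'scene':(256.4,225.2),'side':(282.7,249.)}
for n in C:
    print(n,'tip',unproj(C[n],T[n],.052),'port',unproj(C[n],P[n],.041))
f=lambda Q:least_squares(lambda x:np.r_[proj(C['scene'],x)-Q['scene'],proj(C['side'],x)-Q['side']],[.52,0,.05])
for Q in (T,P): r=f(Q);print(r.x,r.fun)
E
```

```text
scene tip [0.51709201 0.06582862 0.052     ] port [ 0.52981412 -0.00433912  0.041     ]
side tip [0.52272552 0.06465234 0.052     ] port [ 0.52313362 -0.00771815  0.041     ]
[0.52206162 0.06350089 0.05436874] [-0.29113573  0.54519144 -0.22631648 -0.41075312]
[ 0.52371329 -0.0027974   0.03589293] [ 0.09018812 -0.15535556  0.06529958  0.1139016 ]
```

>>> step_arm:
  series:
    - [[0.002,0.002,-0.03],[0,0,0]]
    - [[0.001,0.002,-0.04],[0,0,0]]
    - [[0.0,0.0,-0.035],[0,0,0]]
    - [[0,0,0],[0,0,0]]

```text
t: 4.55
tcp_pos: [0.5269, -0.1206, 0.124]
ee_rot: [-3.138, -0.001, 1.571]
wrist_force: [1.7, 0.1, 1.1]
gripper_width: 0.0854
```

```bash
python3 - <<'E'
from h import *
s=observe();print(s['t'],s['tcp_pos'],s['ee_rot'])
c=optics.capture('wrist'); save('wrist2',c['color'],None,1.4); print(c['origin'],c['rotation'])
print(proj(c,[*s['tcp_pos'][:2],.098])*1.4, proj(c,[s['tcp_pos'][0],s['tcp_pos'][1]+.023,.098])*1.4)
k=optics.capture('side'); save('side2',k['color'],(200,170,380,305),4.4)
E
```

```text
4.55 [ 0.52688485 -0.12062568  0.12402326] [-3.13750248e+00 -1.19851044e-03  1.57086022e+00]
[ 0.52781741 -0.04796753  0.26657329] [-0.28527212  0.00368153  0.00052459]
[391.44674683 346.19095987] [391.44588484 296.5902746 ]
```

View pics/wrist2.png

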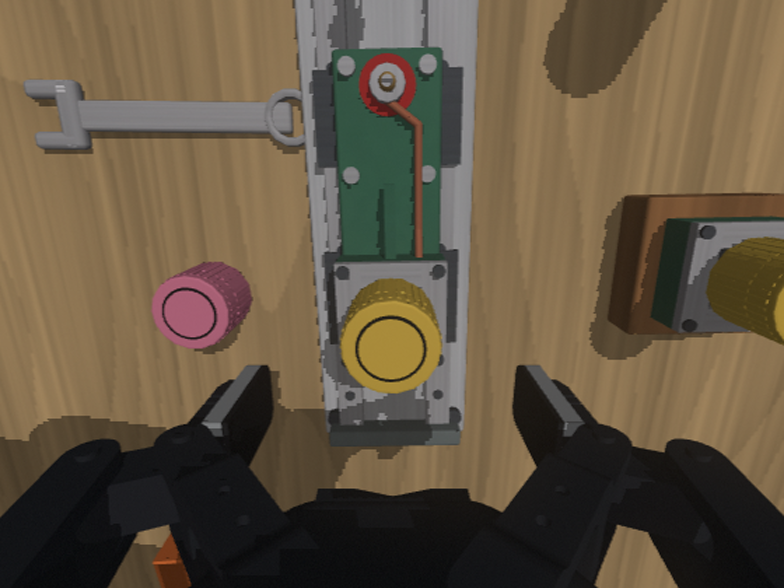

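View pics/side2.png

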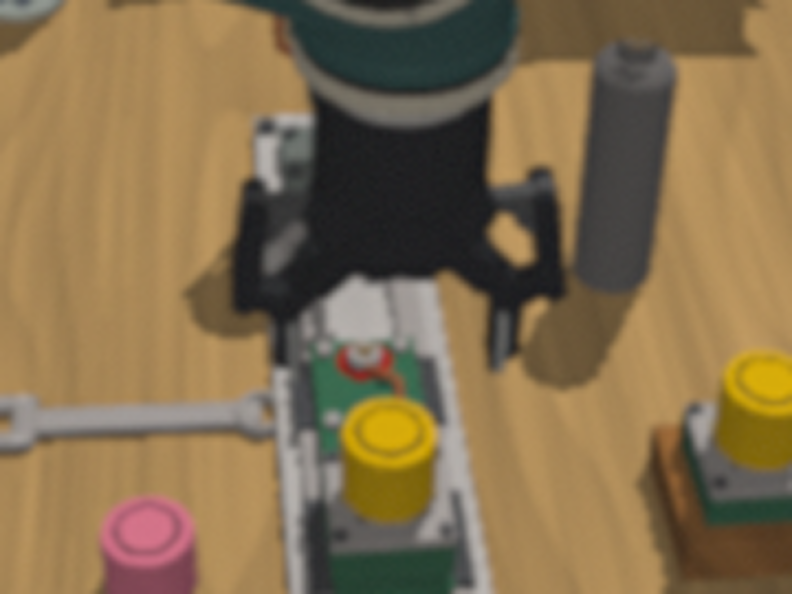

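>>> step_arm:
  series:
    - [[0,0,-0.025],[0,0,0]]
    - [[0,0,-0.025],[0,0,0]]
    - [[0,0,-0.013],[0,0,0]]
    - [[0,0,0],[0,0,0]]

```text
t: 5.15
tcp_pos: [0.5282, -0.1211, 0.0638]
ee_rot: [3.141, -0.0, 1.571]
wrist_force: [-0.7, -0.9, 0.0]
gripper_width: 0.0857
```

>>> step_arm:
  series:
    - [[0,0,0],[0,0,0]]
    - [[0,0,0],[0,0,0]]
    - [[0,0,0],[0,0,0]]
    - [[0,0,0],[0,0,0]]
    - [[0,0,0],[0,0,0]]
    - [[0,0,0],[0,0,0]]
    - [[0,0,0],[0,0,0]]
    - [[0,0,0],[0,0,0]]
  jaw: 1
  squeeze: 40

```text
t: 6.15
tcp_pos: [0.5281, -0.1212, 0.0643]
ee_rot: [3.141, 0.0, 1.571]
wrist_force: [-4.4, 0.4, 6.4]
gripper_width: 0.0452
```

>>> step_arm:
  series:
    - [[-0.0002,0.007,0],[0,0,0]]
    - [[-0.0002,0.009,0],[0,0,0]]
    - [[-0.0002,0.009,0],[0,0,0]]
    - [[-0.0002,0.009,0],[0,0,0]]
    - [[-0.0002,0.009,0],[0,0,0]]
    - [[-0.0002,0.009,0],[0,0,0]]
    - [[-0.0002,0.008,0],[0,0,0]]
    - [[-0.0001,0.004,0],[0,0,0]]
    - [[0,0,0],[0,0,0]]
    - [[0,0,0],[0,0,0]]

```text
t: 7.4
tcp_pos: [0.5267, -0.0571, 0.0643]
ee_rot: [3.141, 0.0, 1.571]
wrist_force: [-4.0, 1.0, 6.7]
gripper_width: 0.045
```

```bash
python3 - <<'E'
from h import *
s=observe();print(s['t'],s['tcp_pos'],s['ee_rot'],s['wrist_force'],s['moment'])
c=optics.capture('wrist'); save('wrist3',c['color'],None,1.4)
k=optics.capture('side'); save('side3',k['color'],(200,160,380,295),4.4)
k=optics.capture('scene'); save('scene3',k['color'],(216,173,336,263),6.6)
for n in ['scene','side','wrist']:
  for q in ['port','needle_tip']:
    print(n,q,[(np.round(d['position'],4),round(d['confidence'],2)) for d in models.spot_point(n,q)][:3])
E
```

```text
7.4 [ 0.52670075 -0.05709173  0.06433594] [3.14096013e+00 2.90819362e-04 1.57081891e+00] [-4.03638427  0.96862254  6.73476864] [-0.02292097  0.67388704 -0.04580869]
scene port [(array([0.5224, 0.0605, 0.0413]), 0.66)]
scene needle_tip [(array([0.5279, 0.0645, 0.0503]), 0.56)]
side port [(array([0.5232, 0.0559, 0.04  ]), 0.77)]
side needle_tip []
wrist port [(array([0.5173, 0.0601, 0.0407]), 0.64)]
wrist needle_tip [(array([0.5271, 0.0652, 0.0511]), 0.75)]
```

View pics/wrist3.png

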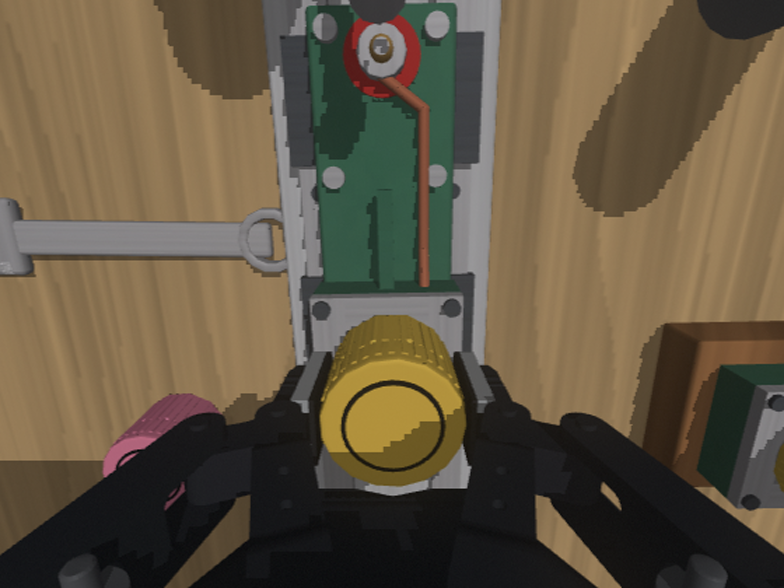

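View pics/side3.png

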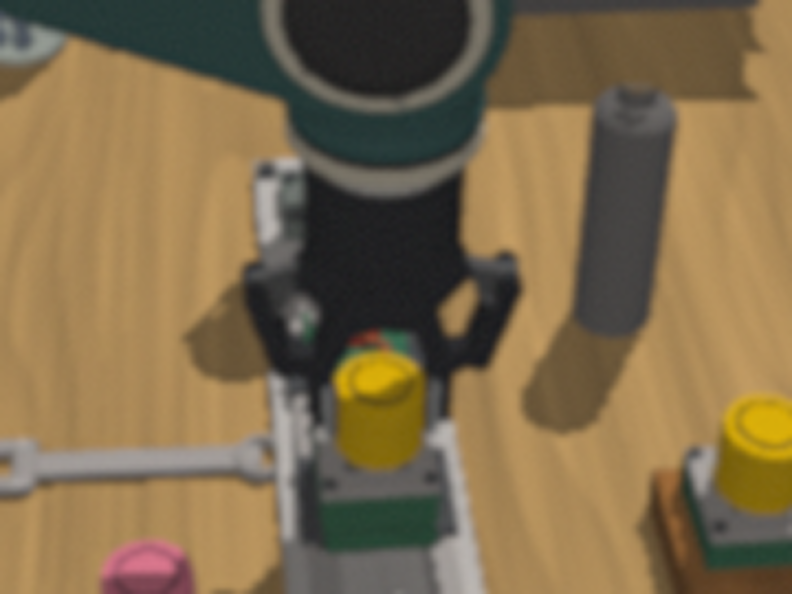

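View pics/scene3.png

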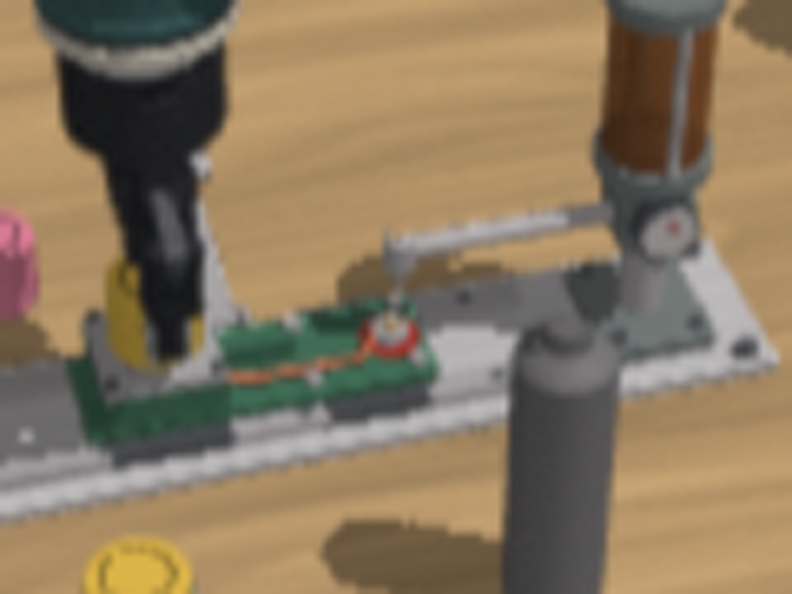

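```bash
python3 - <<'E'
from h import *
c=optics.capture('wrist');k=optics.capture('scene')
y=.0632
for p in [(.5235,y,.041),(.5235,y,.052),(.5225,y,.085),(.5225,y,.075),(.5235,y+.004,.052)]: print(p,proj(c,p)*1.4,(proj(k,p)-[216,173])*6.6)
save('wn',c['color'],(220,0,330,70),7);save('sn',k['color'],(256,195,306,235),15)
E
```

```text
(0.5235, 0.0632, 0.041) [382.07872869  36.24048557] [395.41212723 313.27262974]
(0.5235, 0.0632, 0.052) [381.31989     25.36966931] [395.5299109  296.86749868]
(0.5225, 0.0632, 0.085) [374.15121786 -20.56092928] [395.36823708 245.29306712]
(0.5225, 0.0632, 0.075) [375.64891594  -3.92535697] [395.26022065 260.70451956]
(0.5235, 0.06720000000000001, 0.052) [381.23270467  11.34529314] [403.27606387 295.53034747]
```

View pics/wn.png

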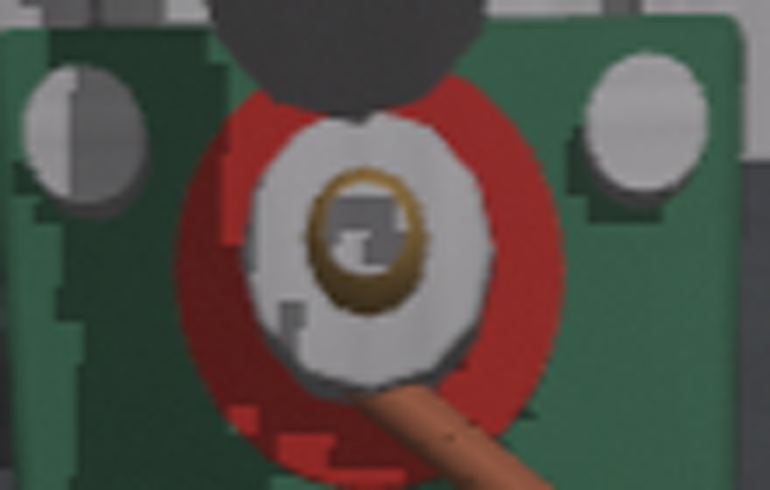

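View pics/sn.png

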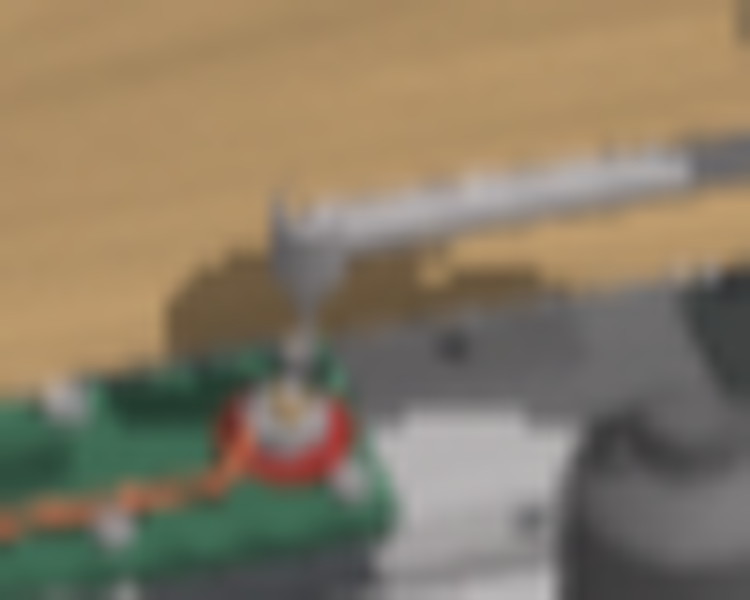

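>>> step_arm:
  series:
    - [[0,0.0015,0],[0,0,0]]
    - [[-0.0001,0.0012,0],[0,0,0]]
    - [[0,0,0],[0,0,0]]
    - [[0,0,0],[0,0,0]]

```text
t: 8.45
tcp_pos: [0.5267, -0.0548, 0.0644]
ee_rot: [3.141, 0.001, 1.571]
wrist_force: [-4.4, -3.6, 6.4]
gripper_width: 0.0446
```

```bash
python3 - <<'E'
from h import *
s=observe();print(s['t'],s['tcp_pos'],s['wrist_force'],s['moment'])
c=optics.capture('wrist');k=optics.capture('scene')
save('wn2',c['color'],(220,0,330,70),7);save('sn2',k['color'],(256,195,306,235),15)
for n in ['scene','wrist']:
  for q in ['port','needle_tip']:
    print(n,q,[(np.round(d['position'],4),round(d['confidence'],2)) for d in models.spot_point(n,q)][:3])
E
```

```text
8.45 [ 0.52665613 -0.05480714  0.06435889] [-4.44148055 -3.588307    6.39823832] [-0.56609704  0.6009007   0.00309522]
scene port [(array([0.524 , 0.0628, 0.0438]), 0.6)]
scene needle_tip [(array([0.5258, 0.0636, 0.0534]), 0.96)]
wrist port [(array([0.5179, 0.0643, 0.0403]), 0.57)]
wrist needle_tip [(array([0.5254, 0.063 , 0.0541]), 0.8)]
```

View pics/wn2.png

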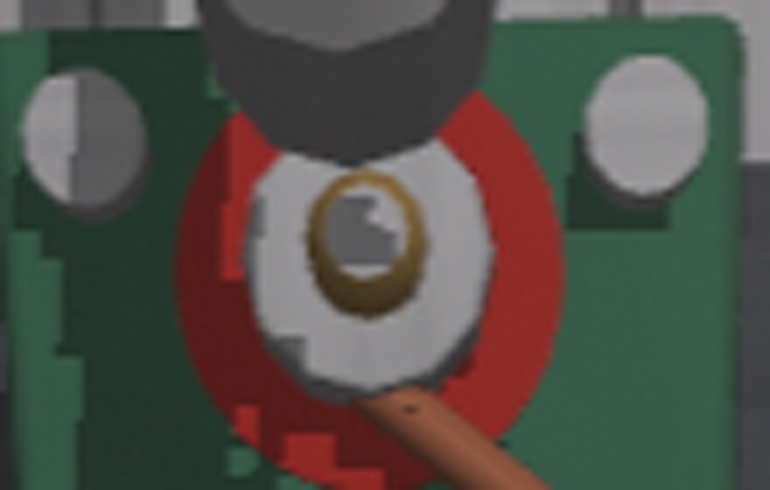

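View pics/sn2.png

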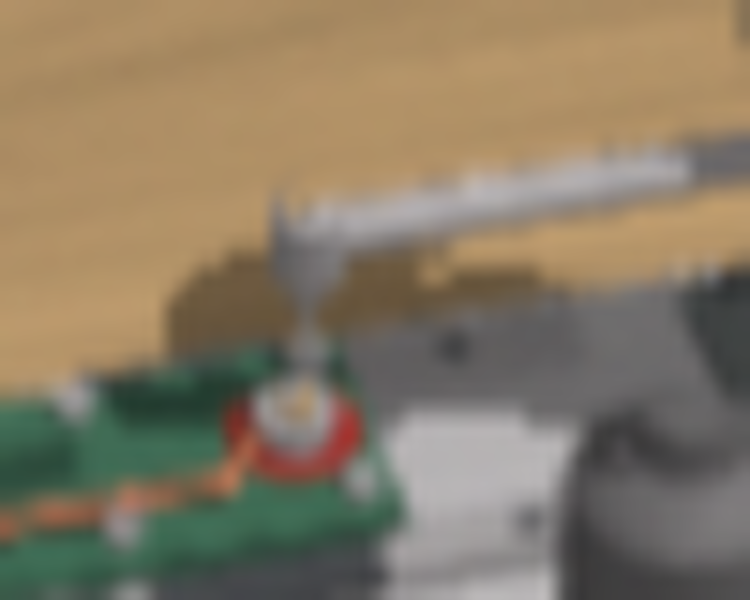

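>>> step_arm:
  series:
    - [[0,0,0],[0,0,4]]
    - [[0,0,0],[0,0,4]]
    - [[0,0,0],[0,0,4]]
    - [[0,0,0],[0,0,4]]
    - [[0,0,0],[0,0,0]]

```text
t: 9.38
tcp_pos: [0.5263, -0.055, 0.0647]
ee_rot: [-3.141, 0.001, 1.851]
wrist_force: [-9.5, -4.6, 12.6]
gripper_width: 0.0448
```

```bash
python3 - <<'E'
from h import *
s=observe();print(s['t'],s['tcp_pos'],s['ee_rot'],s['wrist_force'],s['moment'],s['gripper_width'])
E
```

```text
9.375 [ 0.52633226 -0.05495233  0.06467209] [-3.14121076e+00  1.30712778e-03  1.85103699e+00] [-9.54640021 -4.56487179 12.55166239] [-0.89209113  1.59529553 -0.01352633] 0.04484089025578721
```

>>> step_arm:
  series:
    - [[0,0,0.001],[0,0,4]]
    - [[0,0,0.0004],[0,0,8]]
    - [[0,0,0.0004],[0,0,8]]
    - [[0,0,0.0004],[0,0,8]]
    - [[0,0,0],[0,0,0]]

```text
t: 10.0
tcp_pos: [0.5258, -0.0549, 0.0664]
ee_rot: [-3.14, -0.0, 2.341]
wrist_force: [-12.4, -4.4, 10.3]
gripper_width: 0.0451
```

```bash
python3 - <<'E'
from h import *
s=observe();print(s['t'],s['tcp_pos'],s['ee_rot'],s['wrist_force'],s['moment'],s['gripper_width'])
E
```

```text
10.0 [ 0.52579471 -0.05494772  0.06637058] [-3.13961323e+00 -7.32330222e-05  2.34081793e+00] [-12.38877665  -4.41629593  10.25392104] [-0.9065766   2.04031803  0.05514476] 0.045062910562543315
```

>>> step_arm:
  series:
    - [[-0.0005,0,0.0005],[0,0,8]]
    - [[-0.0003,0,0.0005],[0,0,8]]
    - [[0,0,0.0005],[0,0,8]]
    - [[0,0,0.0005],[0,0,8]]
    - [[0,0,0.0005],[0,0,8]]
    - [[0,0,0],[0,0,6]]
    - [[0,0,0],[0,0,0]]

```text
t: 10.88
tcp_pos: [0.5251, -0.0549, 0.068]
ee_rot: [-3.141, -0.001, -3.14]
wrist_force: [-4.0, -5.0, -1.8]
gripper_width: 0.0447
```

```bash
python3 - <<'E'
from h import *
s=observe();print(s['t'],s['tcp_pos'],s['ee_rot'],s['wrist_force'],s['moment'],s['gripper_width'],s['qpos'])
c=optics.capture('wrist');k=optics.capture('scene');
save('wn4',c['color'],None,1.4);save('sn4',k['color'],(216,173,336,263),6.6)
E
```

```text
10.875 [ 0.52505279 -0.05486075  0.06801043] [-3.14051867e+00 -1.34086509e-03 -3.14008760e+00] [-3.95424026 -4.99555879 -1.75127287] [-0.87744339  0.81533577  0.01674433] 0.04472387245570551 [-1.51735202e-01 -1.12185126e-01  1.94050926e+00 -1.30884390e-03
  1.31442995e+00 -1.72370469e+00]
```

View pics/sn4.png

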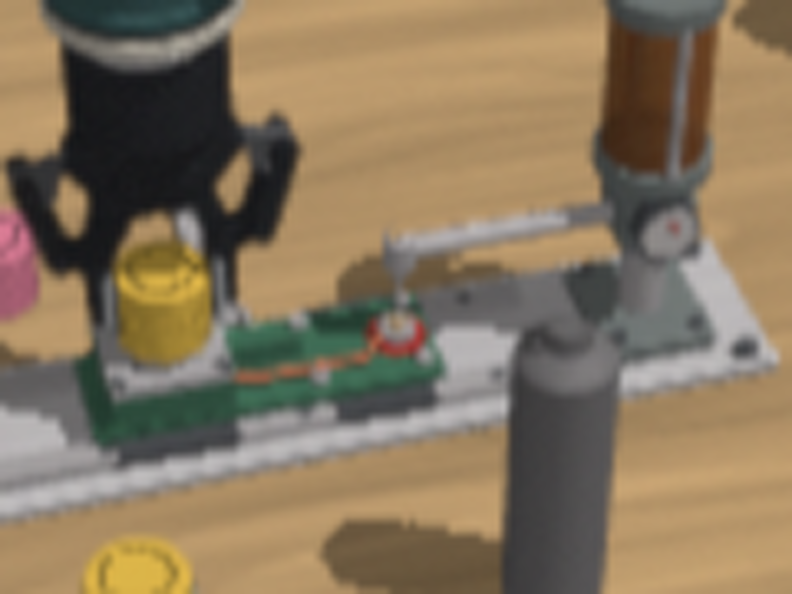

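View pics/wn4.png

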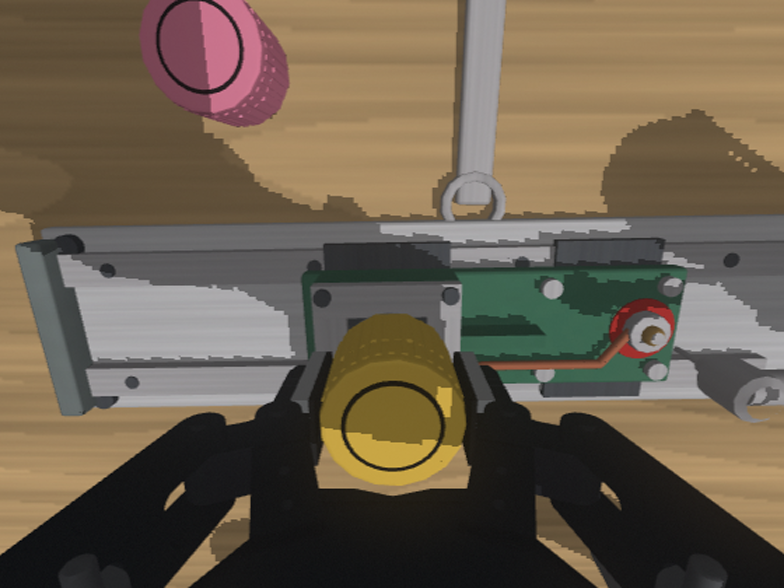

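```bash
python3 - <<'E'
from h import *
c=optics.capture('wrist');k=optics.capture('scene')
save('wn5',c['color'],(440,190,560,290),6.5)
for y in (.063,.065,.067): 
  print([(proj(c,(.5225,y,z))-[440,190])*6.5 for z in (.041,.052,.07,.095)])
for n in ['scene','wrist','side']:
  if n=='side':optics.capture(n)
  for q in ['port','needle_tip','cap_seat']:
    print(n,q,[(np.round(d['position'],4),round(d['confidence'],2)) for d in models.spot_point(n,q)][:3])
E
```

```text
[array([182.34206428, 330.88495444]), array([257.43390953, 377.07870552]), array([402.47536399, 466.30289253]), array([667.71894806, 629.47102426])]
[array([203.23912522, 330.89603032]), array([279.61700391, 377.09061804]), array([427.14254277, 466.31647196]), array([696.92916646, 629.4878256 ])]
[array([224.1363184 , 330.90710627]), array([301.80024729, 377.10253064]), array([451.8099058 , 466.33005149]), array([726.13964322, 629.50462709])]
scene port [(array([0.5243, 0.0628, 0.0442]), 0.55), (array([ 0.5211, -0.0551,  0.0622]), 0.37), (array([ 0.5263, -0.0578,  0.0581]), 0.32)]
scene needle_tip [(array([0.5254, 0.0633, 0.0522]), 0.86), (array([ 0.3949, -0.0152,  0.0013]), 0.31)]
scene cap_seat [(array([ 0.5238, -0.0597,  0.0582]), 0.81)]
wrist port [(array([0.5174, 0.0623, 0.0412]), 0.77)]
wrist needle_tip [(array([0.5237, 0.0622, 0.0534]), 0.91)]
wrist cap_seat []
side port [(array([0.5257, 0.0624, 0.0376]), 0.91)]
side needle_tip [(array([ 0.5216, -0.0203,  0.003 ]), 0.3)]
side cap_seat []
```

View pics/wn5.png

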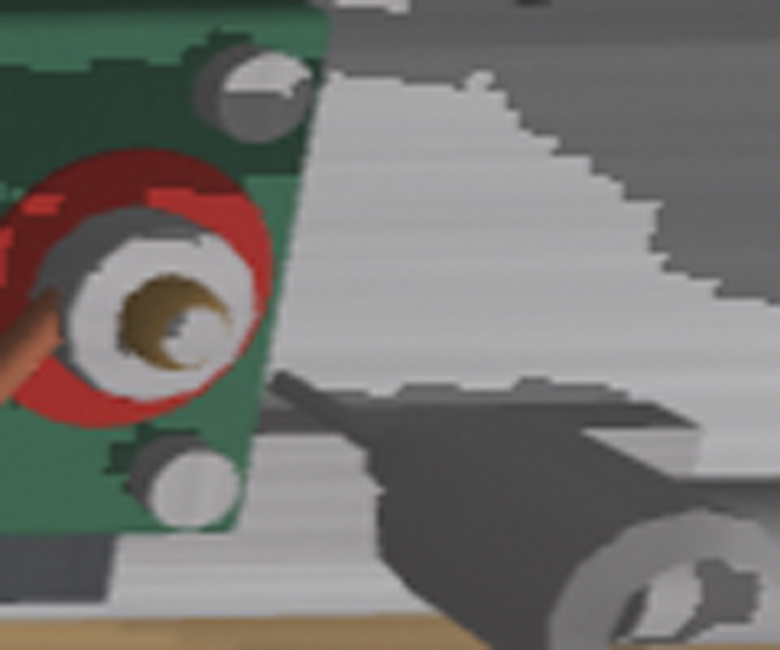

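>>> step_arm:
  series:
    - [[0,0,0.003],[0,0,0]]
    - [[0,0,0.006],[0,0,0]]
    - [[0,0,0.01],[0,0,0]]
    - [[0,0,0.012],[0,0,0]]
    - [[0,0,0.014],[0,0,0]]
    - [[0,0,0.014],[0,0,0]]
    - [[0,0,0.012],[0,0,0]]
    - [[0,0,0.006],[0,0,0]]
    - [[0,0,0],[0,0,0]]
    - [[0,0,0],[0,0,0]]

```text
t: 12.82
tcp_pos: [0.5254, -0.0543, 0.1445]
ee_rot: [3.141, -0.001, -3.142]
wrist_force: [-0.6, -0.5, -0.7]
gripper_width: 0.0447
```

```bash
python3 - <<'E'
from h import *
s=observe();print(s['t'],s['tcp_pos'],s['ee_rot'],s['wrist_force'],s['moment'],s['gripper_width'],s['joint_vel'])
c=optics.capture('wrist');k=optics.capture('scene');
save('wn6',c['color'],None,1.4);save('sn6',k['color'],(216,153,336,243),6.6)
d=optics.capture('side');save('sd6',d['color'],(200,130,380,265),4.4)
for n in ['scene','wrist','side']:
  for q in ['cap','port','needle_tip','cap_seat']:
    print(n,q,[(np.round(d['position'],4),round(d['confidence'],2)) for d in models.spot_point(n,q)][:3])
E
```

```text
12.825 [ 0.52542041 -0.05427984  0.14447629] [ 3.14147490e+00 -7.12716982e-04 -3.14158133e+00] [-0.58684662 -0.51885451 -0.70629638] [-0.03360246 -0.03216051 -0.02548701] 0.04471805901324619 [ 2.49102033e-05  2.22317929e-03  1.15024162e-03  2.05206960e-03
 -7.05649574e-04  6.11437064e-04]
scene cap [(array([ 0.524 , -0.0523,  0.1353]), 0.78), (array([ 4.050e-01, -1.225e-01, -2.000e-04]), 0.7)]
scene port [(array([0.5207, 0.0636, 0.0452]), 0.94)]
scene needle_tip [(array([0.5283, 0.0614, 0.0517]), 0.9), (array([ 0.5253, -0.06  ,  0.0568]), 0.25)]
scene cap_seat [(array([ 0.5252, -0.0609,  0.0583]), 0.67), (array([0.5266, 0.0641, 0.052 ]), 0.21)]
wrist cap [(array([ 0.5247, -0.0597,  0.138 ]), 0.97), (array([ 0.4086, -0.1264,  0.0016]), 0.87)]
wrist port [(array([0.5218, 0.0626, 0.0406]), 0.89)]
wrist needle_tip [(array([0.5215, 0.061 , 0.0538]), 0.57)]
wrist cap_seat []
side cap [(array([ 0.529 , -0.0557,  0.1429]), 0.67), (array([ 0.4076, -0.1247,  0.    ]), 0.66)]
side port [(array([0.5239, 0.0617, 0.0377]), 0.85), (array([0.4515, 0.5048, 0.    ]), 0.65)]
side needle_tip [(array([0.5221, 0.065 , 0.0516]), 0.84)]
side cap_seat [(array([ 0.5227, -0.0548,  0.0604]), 0.86)]
```

View pics/sn6.png

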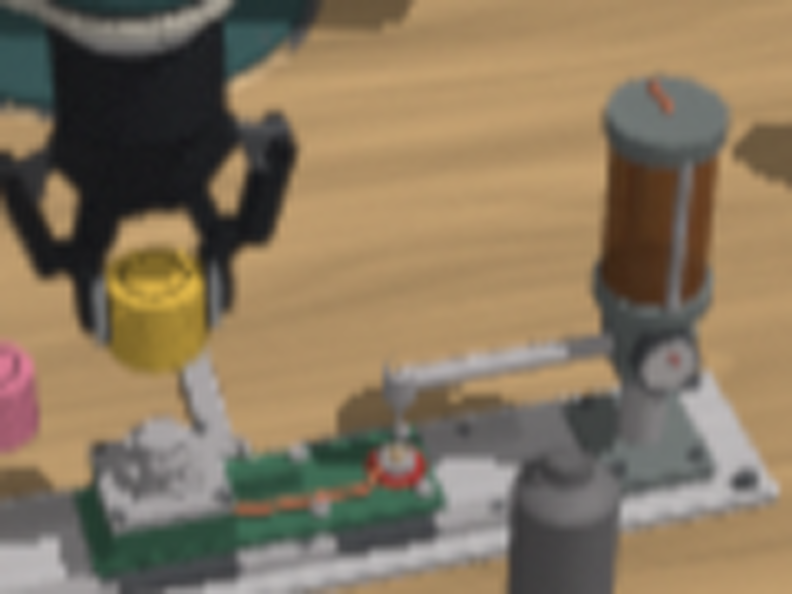

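View pics/wn6.png

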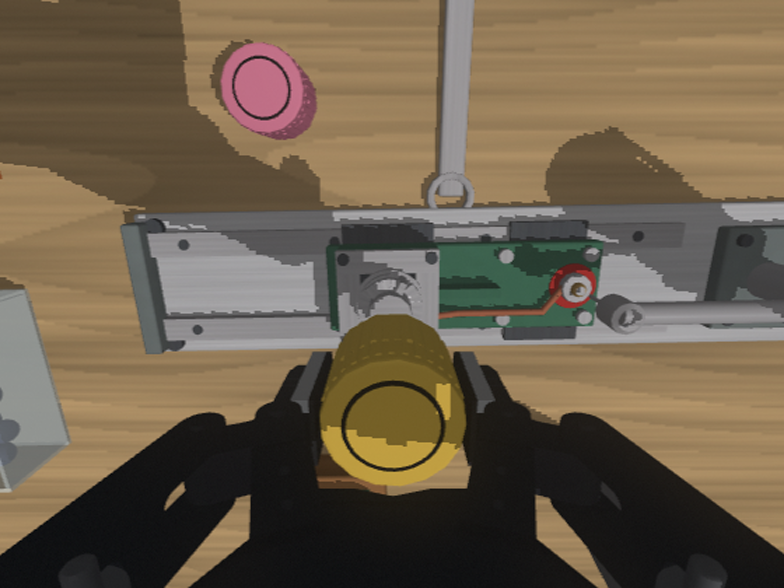

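View pics/sd6.png

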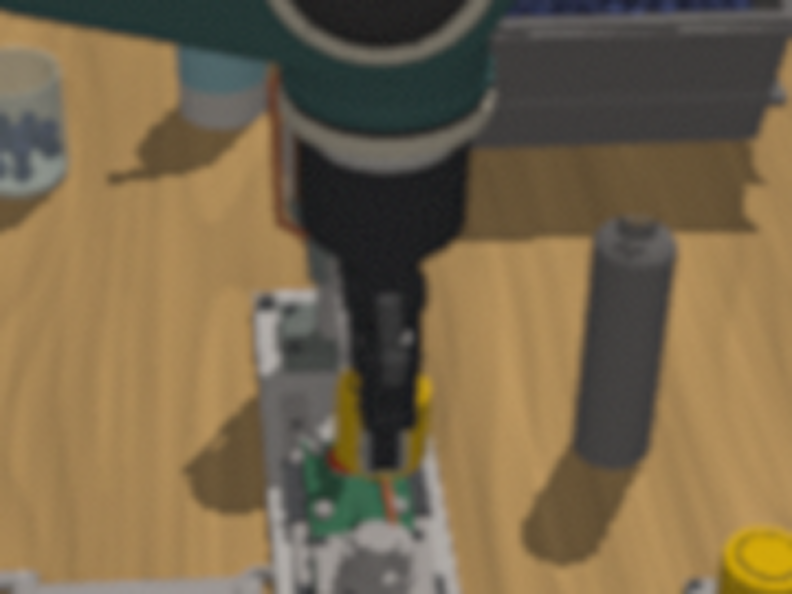

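```bash
python3 - <<'E'
from h import *
c=optics.capture('wrist'); save('wn7',c['color'],(380,170,480,250),7)
for y in (.063,.065,.067): 
  print([(proj(c,(.5225,y,z))-[380,170])*7 for z in (.041,.052)])
E
```

```text
[array([232.01933166, 257.52944917]), array([272.1060477, 282.154395 ])]
[array([248.02370367, 257.53347368]), array([288.79834905, 282.15844039])]
[array([264.02788603, 257.53749814]), array([305.49044409, 282.16248572])]
```

View pics/wn7.png

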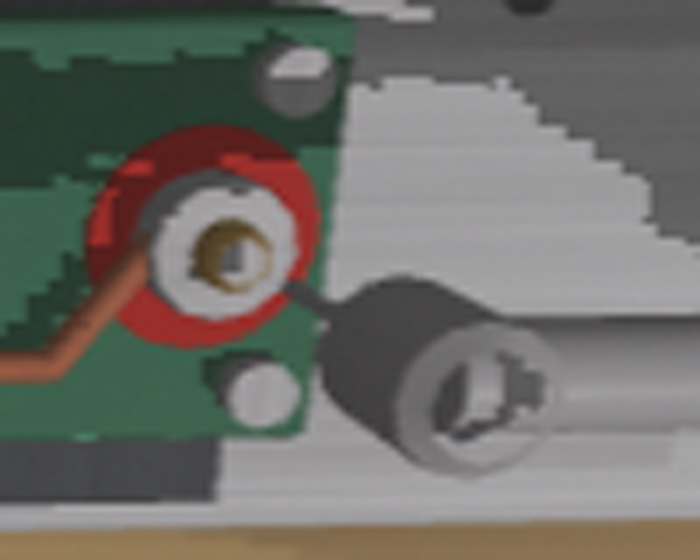

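```bash
python3 - <<'E'
from h import *
print(bot.hand_in()); s=observe(); print(s['t'],s['tcp_pos'],s['gripper_width'])
E
```

```text
the job is handed in; nothing more can be done
None
the job is handed in; nothing more can be done
```

I greased-positioned the bracket, unscrewed the cap and handed the job in at about 13 s of the 48 s allowed. The hand-in gave no verdict, so the checks below are my own.

**What I did**
- I gripped the yellow cap on the bracket. The spare yellow cap and the pink look-alike were left alone.
- I slid the bracket about 66 mm along the bed's +y, until the port was under the needle.
- I tried counter-clockwise first. The cap turned with almost no torque (at most 0.06 N m at the readings) and climbed, so the thread is right-handed. I turned it 90° in total and lifted it straight off.

**Last checks**
- **Port under needle:** in the final wrist picture the nipple is within about 0.5 mm of the needle tip along the bed. The networks' own port and needle points differed by 2 to 8 mm depending on the camera. That is within or near their stated error, so I relied on the picture.
- **Cap:** it is held at an opening of 44.7 mm. The tool is level and at rest, and the wrist force is under 1 N.
- **Cap height:** the underside is about 138 mm above the table, 80 mm above its seat, and close to the bearing's axis. The networks put it at 135 to 143 mm.
- **Bench:** I saw nothing else disturbed in the final pictures. I did not measure the bystanders again.

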